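# Put the screw tray away over the bench step

### The job

Put the heavy plywood tray away under the riser shelf on the raised left-hand bench board, without carrying it: take it by the end nearest the step, lift just that end and set it up on the edge of the board while the other end stays down in the trough, then go round to the back end and push the tray up over the step, straight and level into the bay between the shelf's legs. Feel for the stop batten, whose place near the back of the bay is not known: ease the tray right up against it without ramming it, and leave the tray there. Do not tip the tray so far that its cartons slide out, and leave the tools and things lying about as they are.

Things in the scene. Friction and masses are not known exactly. Their poses are not given: they have to be found in the camera images.
- rack: raised left-hand bench board (wood, 25 mm thick, on the trough floor at z = 0) with a riser shelf fixed on it. Origin: on the trough floor, at the foot of the board's vertical edge (the step), in line with the middle of the bay under the shelf; x along the step, y square to it into the bay, z up. The board runs from y = 0 to 555 mm and x = -340 to 410 mm
- shelf_edge (a point): middle of the shelf's front lower edge, 160 mm in from the step and 135 mm above the board; same axes as the rack. The shelf is plywood, 300 mm wide, 18 mm thick, stock on it reaches 105 mm above this point. A tray that is home has its back face 6 to 30 mm inside this edge: an upright tool cannot push it there, one leaning back about 40 degrees can
- bay_mid (a point): on the board (25 mm above the trough floor), midway between the shelf's front legs, 235 mm in from the step; same axes as the rack. The legs (32 mm square) leave 200 mm clear between them. Further in, right across the bay, lies the stop: a 30 mm high wooden batten screwed to the board, its near face somewhere from 151 to 175 mm beyond this point (386 to 410 mm from the step); feel for it
- tray_mid (a point): open plywood tray, 140 mm wide (x), 220 mm long (y), 0.7 to 0.95 kg, an 85 mm high end board at either end, sides 60 mm high, two screw cartons packed tight in the middle, 54 mm high, with 46 mm free between them and each end board. The point: its centre, 42.5 mm above its underside; x across, y along the tray to its leading end (the one that starts nearest the step), z up out of the tray
- tray_rail (a point): middle of the top rail of the leading end board, 74 mm above the tray's underside, 104 mm along y from its centre. The rail is 12 mm thick (along y) and 22 mm high (63 to 85 mm above the underside); below it is a finger slot, 58 mm wide, from 40 to 63 mm. It can be pinched across its thickness from above, one finger inside the tray and one outside. The rear end board is the same
- tray_nose (a point): middle of the tray's leading lower edge: on the underside, at the outer face of the leading end board, 110 mm along +y from the tray's centre
- tray_tail (a point): middle of the tray's rear lower edge: on the underside, at the outer face of the rear end board, 110 mm along -y from the tray's centre
- hammer: bench hammer, 300 mm long, wooden shaft, lying in the trough beyond the tray; a bystander. Origin: middle of its underside
- hammer2: second hammer, 280 mm long, lying on the right-hand bench-top board; a bystander. Origin: middle of its underside
- marker: black marker pen, 14 mm thick, 120 mm long, lying on the right-hand board; a bystander. Origin: middle of its underside
- glue: white glue bottle, 56 mm across, 160 mm tall, standing on the left-hand board beside the way into the bay; a bystander. Origin: centre of its underside
- carton: small cardboard carton of screws, 60 x 90 x 45 mm high, in the trough by the right-hand board, farther from the robot than the tray; a bystander. Origin: centre of its underside
- panels_mid (a point): stack of four plywood panels, 130 x 180 mm, 48 mm high, on the right-hand board; a bystander. The point is its centre
- nestbox_mid (a point): finished plywood nest box with a sloping roof, about 150 x 140 mm, 250 mm tall, on the right-hand board; a bystander. The point is its centre

How it is judged:
On the way, in this order (a step that is already met when the one before it is completed fails the run):
1. the tray's leading end is up on the board while its rear end is still down on the trough floor (y of tray_nose in the frame of rack above 0.004 m and height (world z) of tray_nose above 0.02 m and height (world z) of tray_tail below 0.012 m and contact force between tray and rack above 0.5 N), for 0.2 s.
2. the whole tray is up on the board, lying flat (y of tray_tail in the frame of rack above 0.005 m and height (world z) of tray_tail above 0.02 m and angle between tray_mid's own z axis and vertical below 0.06 rad), for 0.2 s.
3. the tray has come up against the stop batten (contact force between tray and stop above 1 N), for 0.02 s.
At the end, for the whole second after the job is handed in: The tray lies flat on the raised board, at rest and released, its leading face within 6 mm of the stop batten, its middle within 35 mm of the middle of the bay and its length within 0.10 rad of square to the step (y of tray_nose in the frame of stop above -0.006 m and x of tray_mid in the frame of rack between -0.035 and 0.035 m and angle between the y axis of tray_mid and the y axis of rack, either way round below 0.1 rad and angle between tray_mid's own z axis and vertical below 0.05 rad and height (world z) of tray_tail above 0.02 m and linear speed of tray below 0.01 m/s and contact force between tray and the fingers below 0.1 N); the robot touches nothing.
It fails at once if the tray is tipped more than 0.5 rad (its cartons would slide out) (angle between tray_mid's own z axis and vertical above 0.5 rad).
It fails at once if the tray is carried: its rear end is more than 60 mm above the trough floor (height (world z) of tray_tail above 0.06 m).
It fails at once if the tray is rammed into the stop with more than 45 N (contact force between tray and stop above 45 N).
It fails at once if one of the bystanders is moved more than 30 mm (distance of any of hammer, hammer2, marker, glue, carton, panels_mid, nestbox_mid from where it was at the start of the episode above 0.03 m).
It also fails if it takes over 72 s, if anything falls off the work surface, if the arm or the gripper's body presses on something with over 40 N, if the wrist force passes 120 N, or if a joint passes its speed limit or range.

### The arm

A 6-joint arm with a two-finger parallel gripper is mounted at the origin on the work surface. World frame = base frame: x ahead of the robot, y to its left, z up, the work surface at z = 0. Lengths are in m, angles in rad, forces in N, time in s.
With the tool pointing down it reaches from about 0.325 to 0.9 m from the base axis. Payload 6.1 kg.
Tool frame: the origin (TCP) lies at the very end of the fingers, on their centre line; the grasp point (between the pads) lies 19 mm behind it (bot.grip_point_offset is the distance from the TCP to the grasp point, in m); z points along the fingers, y is the line along which they close (so a half turn about z gives the same grasp; the last joint's range is limited). The gripper opens to 87 mm and grips with 3 to 60 N. Pads are 19 mm wide; open, the fingers measure 117 mm over their backs; the gripper's body (75 mm by 190 mm) begins 51 mm behind the grasp point.
Start: joints at [1.011, 0.22, 1.526, -0, 1.395, -0.126], TCP at [0.263, 0.567, 0.223] pointing down, gripper open.
Joint ranges: [-2.98, 2.98], [-0.91, 2.08], [0.09, 2.57], [-1.24, 4.39], [0.2, 2.65], [-2.68, 2.68]. Speed limits (rad/s): [2.57, 2.57, 3.01, 3.14, 3.14, 3.14].

### API

Orientations are given as a rotation vector (axis times angle).
In Python, from rig import bot gives the robot as it stands. The module is installed in compiled form; this text tells all that it offers.
- The arm moves only by the tool drive_tool, never from a script. Its argument "plan" is a list of rows, each a list of 6 numbers: the shift along the tool's x, y, z in units of 40 mm (1.0 is 40 mm), then the turn, a rotation vector about the tool's x, y, z in units of 10 degrees (1.0 is 10 degrees). A call has 1 to 20 rows; each row is the pose to reach, as a shift and turn from the pose commanded when the call began, along the tool's axes at that moment; what a row does not reach only later rows make up. A row lasts 1/8 s, in which the tool goes at most 62.5 mm and 10.7 degrees, less where a joint would pass 70% of its speed; a pose out of reach is approached as far as the arm can. A call with a gripper value outside its range is refused whole. "grip" is the opening, from 0 (shut) to 1 (fully open), set as the call begins (left out, the last holds). The fingers move at their own pace and stop on an object; the grip force is fixed at half the most. Time passes only in rows, so rows that repeat a pose let the fingers close. It gives the time, the measured TCP pose, the force, the opening and the grip force at its end, in the units of the state.
- bot.get_state(): the state, without advancing time (a new reading comes with each control period).
- bot.grab_frame(name): name is "scene" or "top" or "wrist"; returns a dict with "img" (384x512x3 uint8, red, green, blue), "fovy" (degrees; the focal length in pixels is half the picture's height over the tangent of half this angle, whatever the lens; pixels are square), "cx", "cy" (the principal point, pixels), "dist_coeffs" ([k1, k2, p1, p2, k3] as OpenCV has them; the pictures are not rectified), "R" (3x3) and "t" (3): a world point X has camera coordinates R X + t; the wrist camera has in their place "hand_eye" (4x4, takes a point from camera to tool coordinates, whose origin is the TCP and whose axes are the flange's). Camera axes: x right, y down, z forward; pixel columns grow to the right and rows downward; lengths in m; the calibration is good to about 2 mm. A picture is of the moment at which its call begins: read the wrist's pose just before it. There is no depth.
- bot.sign_off(): hands the job in; it is judged then, once.
The state is a dict: "time": time; "joints": joint angles; "qd": joint speeds; "joint_efforts": joint torques, N m; "eef_pos": TCP position; "eef_rot": TCP orientation; "ft_force": force on the tool from outside, world axes, zero at the start; "moment": the same for the moment, N m; "opening": finger opening in m; "grasp_force": force on a finger pad.
Only numpy, scipy, OpenCV 4.12 (cv2) and the standard library are available. Lean on these libraries where they do the work, as an engineer would, in place of code of your own. Each camera call takes 0.05 s, during which the arm holds its last target. There are 200 camera calls.

## Working session

There is one attempt and no reset: what is moved stays moved. The work goes in short steps, Python scripts to look and compute and a tool call to move; the robot and the scene stay as the last step left them, time stands still between calls to the robot, and variables do not carry over. Pictures are saved under pics/ and viewed, at most 10 in all, crops included, and the job is handed in when it is done.

Besides the shell and the picture viewer there is one more tool, called after ">>>" as name(argument=value, ...), one argument or row to a line, values as JSON. drive_tool: Moves the arm, as the interface text tells. Its arguments: {"type":"object","properties":{"plan":{"type":"array"},"grip":{"type":"number"}},"required":["plan"]}

```bash
mkdir -p pics; cat > h.py <<'E'
import numpy as np, cv2
from rig import bot
from scipy.spatial.transform import Rotation as Ro
def K(f):
    F=f["img"].shape[0]/2/np.tan(np.radians(f["fovy"])/2)
    return np.array([[F,0,f["cx"]],[0,F,f["cy"]],[0,0,1]])
def Rt(f,s=None):
    if "R" in f: return np.array(f["R"]),np.array(f["t"])
    T=np.eye(4);T[:3,:3]=Ro.from_rotvec(s["eef_rot"]).as_matrix();T[:3,3]=s["eef_pos"]
    W=np.linalg.inv(T@np.array(f["hand_eye"]));return W[:3,:3],W[:3,3]
def ray(f,px,s=None):
    R,t=Rt(f,s);u=cv2.undistortPoints(np.array(px,float).reshape(-1,1,2),K(f),np.array(f["dist_coeffs"],float)).reshape(-1,2)
    d=np.c_[u,np.ones(len(u))]@R;return -R.T@t,d
def onplane(f,px,z,s=None):
    c,d=ray(f,px,s);return c+d*((z-c[2])/d[:,2])[:,None]
def proj(f,X,s=None):
    R,t=Rt(f,s);return cv2.projectPoints(np.array(X,float).reshape(-1,1,3),cv2.Rodrigues(R)[0],t,K(f),np.array(f["dist_coeffs"],float))[0].reshape(-1,2)
def save(f,n):cv2.imwrite("pics/"+n,f["img"][:,:,::-1])
E
python3 - <<'E'
from h import *
import pickle
s=bot.get_state();print(s)
for n in ("scene","top","wrist"):
    f=bot.grab_frame(n);pickle.dump((f,s),open(n+".pkl","wb"));save(f,n+"0.png")
    R,t=Rt(f,s);print(n,-R.T@t,R[2],f["dist_coeffs"])
E
```

```text
{'time': 0.0, 'joints': array([ 1.01089935e+00,  2.21274569e-01,  1.52763388e+00, -3.51567340e-05,
        1.39464778e+00, -1.26102427e-01]), 'qd': array([ 0.00168128, -0.00040002,  0.00044363,  0.00149068,  0.00188463,
        0.00093156]), 'joint_efforts': array([ 2.06454853e-03, -4.94622874e+01, -3.87377107e+01,  7.00901379e-02,
        5.71827265e-02, -6.51527762e-05]), 'eef_pos': array([0.26238154, 0.56657357, 0.22139517]), 'eef_rot': array([-6.75927839e-01, -3.06737238e+00,  2.92241084e-03]), 'ft_force': array([0.12041796, 0.42260577, 0.49267762]), 'moment': array([ 0.0026712 ,  0.01356409, -0.00712951]), 'grasp_force': 0.0, 'opening': 0.0869450579197975}
scene [ 1.29798799 -1.05012482  0.8918059 ] [-0.51189444  0.67127438 -0.53605484] [-0.17660415  0.          0.          0.          0.        ]
top [ 0.46519256 -0.07240922  1.93669002] [ 0.06275233 -0.00293302 -0.99802482] [-0.17540035  0.          0.          0.          0.        ]
wrist [0.19591979 0.59936693 0.38468959] [ 0.2480011  -0.11652158 -0.96172666] [-0.03413345  0.          0.          0.          0.        ]
```

View pics/top0.png

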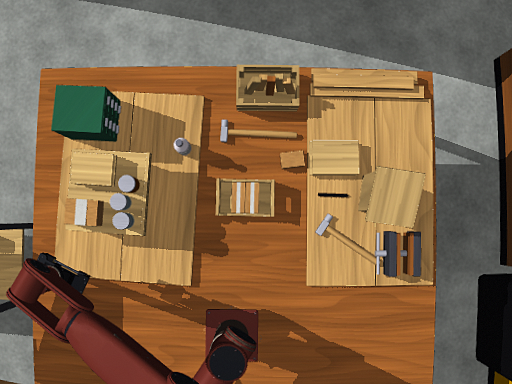

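View pics/scene0.png

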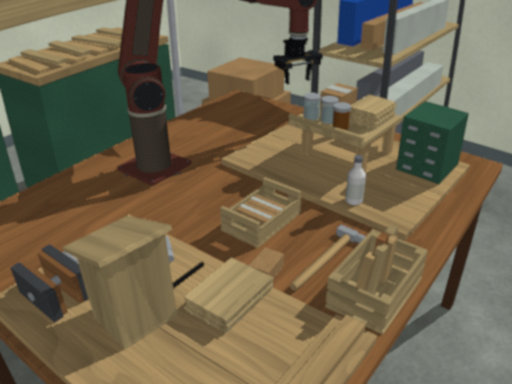

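The top view shows the step edge running from (204,96) to (191,286), the tray at about (216–274, 178–217), the shelf at (65–150, 152–235) and the glue at (181,146). I'll enlarge it for exact corners.

```bash
python3 - <<'E'
from h import *
import pickle
f,s=pickle.load(open("top.pkl","rb"))
c=f["img"][85:285,40:300,::-1];cv2.imwrite("pics/c1.png",cv2.resize(c,(780,600),interpolation=cv2.INTER_CUBIC))
E
```

```text
(no output)
```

View pics/c1.png

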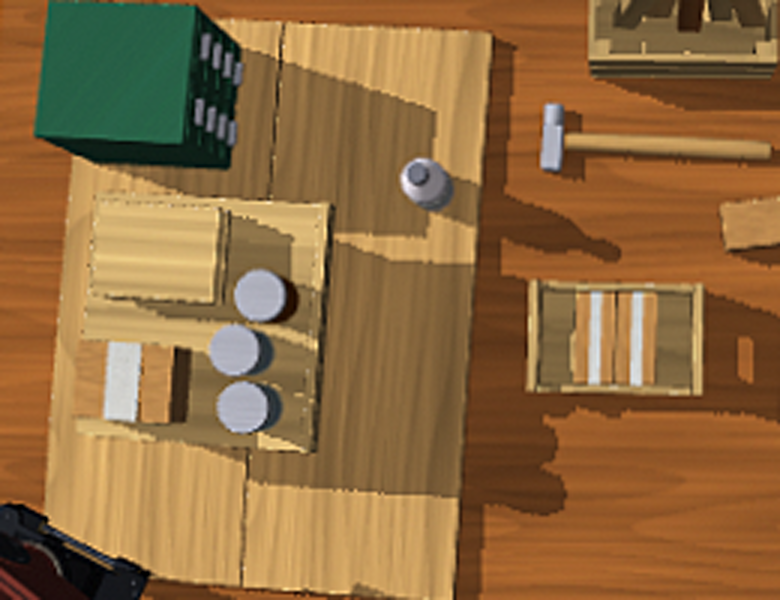

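```bash
cat > m.py <<'E'
from h import *
import pickle
f,s=pickle.load(open("top.pkl","rb"))
u=lambda p:[((x+.5)/3-.5+40,(y+.5)/3-.5+85) for x,y in p]
e=onplane(f,u([(491,35),(455,598)]),.025)
sh=onplane(f,u([(333,204),(315,452)]),.178)
tr=onplane(f,u([(529,281),(528,391),(703,285),(701,394)]),.085)
gl=onplane(f,u([(430,190)]),.1)
print(e,sh,tr,gl,sep="\n")
xd=(e[0]-e[1])[:2];xd/=np.linalg.norm(xd)  # along the step
sd=(sh[0]-sh[1])[:2];print("len",np.linalg.norm(e[0]-e[1]),np.linalg.norm(sd),"ang",np.arctan2(*xd[::-1]),np.arctan2(*sd[::-1]))
n=np.array([-xd[1],xd[0]])  # into bay
print("shelf depth",[(q[:2]-e[1,:2])@n for q in sh])
sm=sh[:,:2].mean(0);O=e[1,:2]+xd*((sm-e[1,:2])@xd)
print("rackO",O,"board x range",[(q[:2]-O)@xd for q in e],"shelf",[(q[:2]-O)@xd for q in sh])
tc=tr[:,:2].mean(0);ty=tr[:2,:2].mean(0)-tr[2:,:2].mean(0)
print("tray",tc,np.linalg.norm(ty),np.arctan2(*ty[::-1]),"n ang",np.arctan2(*n[::-1]),"in rack",(tc-O)@xd,(tc-O)@n, "glue",(gl[0,:2]-O)@xd,(gl[0,:2]-O)@n)
print(np.linalg.norm(tr[0]-tr[1]),np.linalg.norm(tr[2]-tr[3]))
E
python3 m.py
```

```text
[[0.93984504 0.11760526 0.025     ]
 [0.20201075 0.15212611 0.025     ]]
[[0.69296875 0.28982005 0.178     ]
 [0.39416959 0.30501007 0.178     ]]
[[ 0.6093167   0.05726582  0.085     ]
 [ 0.47101094  0.05649598  0.085     ]
 [ 0.60664459 -0.16180115  0.085     ]
 [ 0.46962999 -0.16041297  0.085     ]]
[[0.72166923 0.18291675 0.1       ]]
len 0.7386414150393937 0.29918502072821734 ang -0.04675262284875149 -0.05079316197126508
shelf depth [np.float64(0.16048869450015332), np.float64(0.16169755999195523)]
rackO [0.53604038 0.13649796] board x range [np.float64(0.40424638221850007), np.float64(-0.3343950328208937)] shelf [np.float64(0.14959128924536907), np.float64(-0.14959128924536888)]
tray [ 0.53915055 -0.05211308] 0.21799738001740213 1.5615000912338655 n ang 1.5240437039461452 in rack 0.01192161901300609 -0.18825958456974795 glue 0.18325660122337772 0.05504354880882013
0.1383079004296294 0.13702163457526761
```

```bash
cat >> h.py <<'E'
O=np.array([.536,.1365,0]);A=1.523-np.pi/2
def rk(x,y,z):return O+Ro.from_rotvec([0,0,A]).apply([x,y,z])
def tool(yaw,lean=0,k=0):
    """tool z down, tool y at world angle yaw; then lean (rot about world horizontal axis of angle k)"""
    y=np.array([np.cos(yaw),np.sin(yaw),0]);z=np.array([0,0,-1.]);R=np.c_[np.cross(y,z),y,z]
    return Ro.from_rotvec(lean*np.array([np.cos(k),np.sin(k),0]))*Ro.from_matrix(R)
def go(s,*gs):
    p=np.array(s["eef_pos"]);R=Ro.from_rotvec(s["eef_rot"])
    for X,T in gs:
        print(np.round(np.r_[R.inv().apply(X-p)/.04,np.degrees((R.inv()*T).as_rotvec())/10],2).tolist())
def st():
    s=bot.get_state();print(round(s["time"],2),s["eef_pos"].round(4),Ro.from_rotvec(s["eef_rot"]).as_matrix().round(3).tolist(),"F",s["ft_force"].round(2),"M",s["moment"].round(2),s["opening"].round(4),s["grasp_force"],"q",s["joints"].round(2));return s
E
python3 - <<'E'
from h import *
s=st()
R0=Ro.from_rotvec(s["eef_rot"])
for yaw in (1.5615,1.5615-np.pi):
    T=tool(yaw);go(s,(s["eef_pos"]+[.03,-.05,.2],R0),([.54,.052,.42],T),([.54,.052,.16],T))
E
```

```text
Traceback (most recent call last):
  File "h.py", line 30, in st
    s=bot.get_state();print(round(s["time"],2),s["eef_pos"].round(4),Ro.from_rotvec(s["eef_rot"]).as_matrix().round(3).tolist(),"F",s["ft_force"].round(2),"M",s["moment"].round(2),s["opening"].round(4),s["grasp_force"],"q",s["joints"].round(2));return s
                                                                                                                                                                                    ^^^^^^^^^^^^^^^^^^
AttributeError: 'float' object has no attribute 'round'
```

```bash
sed -i 's/s\["opening"\].round(4)/round(s["opening"],4)/' h.py
python3 - <<'E'
from h import *
s=st()
R0=Ro.from_rotvec(s["eef_rot"])
for yaw in (1.5615,1.5615-np.pi):
    T=tool(yaw);go(s,(s["eef_pos"]+[.03,-.05,.2],R0),([.54,.052,.42],T),([.54,.052,.16],T))
E
```

```text
0.15 [0.2625 0.5667 0.2217] [[-0.907, 0.42, -0.001], [0.42, 0.907, -0.001], [0.0, -0.002, -1.0]] F [ 0.77 -0.02  0.19] M [0.   0.04 0.  ] 0.0868 0.0 q [ 1.01  0.22  1.53 -0.    1.39 -0.13]
[-1.21, -0.83, -5.0, 0.0, 0.0, 0.0]
[-11.7, -8.77, -4.95, -0.01, -0.0, -2.43]
[-11.7, -8.76, 1.55, -0.01, -0.0, -2.43]
[-1.21, -0.83, -5.0, 0.0, 0.0, 0.0]
[-11.7, -8.77, -4.95, -0.0, 0.01, 15.57]
[-11.7, -8.76, 1.55, -0.0, 0.01, 15.57]
```

>>> drive_tool(
  plan=[
    [-0.5,-0.4,-2.5,0,0,0],
    [-1.2,-0.8,-5,0,0,0],
    [-3,-2,-5,0,0,0],
    [-4.5,-3.3,-5,0,0,-0.6],
    [-6,-4.5,-5,0,0,-1.2],
    [-7.5,-5.6,-5,0,0,-1.8],
    [-9,-6.7,-4.95,0,0,-2.4],
    [-10.4,-7.8,-4.95,0,0,-2.43],
    [-11.7,-8.77,-4.95,0,0,-2.43],
    [-11.7,-8.77,-3.5,0,0,-2.43],
    [-11.7,-8.77,-2,0,0,-2.43],
    [-11.7,-8.77,-0.5,0,0,-2.43],
    [-11.7,-8.77,1,0,0,-2.43],
    [-11.7,-8.77,1,0,0,-2.43],
    [-11.7,-8.77,1,0,0,-2.43],
  ],
  grip=0.42,
)

```text
time: 2.02
eef_pos: [0.5369, 0.0519, 0.1784]
eef_rot: [-0.016, -3.133, -0.001]
ft_force: [-0.1, 0.4, 0.0]
opening: 0.0364
grasp_force: 0.0
```

```bash
python3 - <<'E'
from h import *
s=st();f=bot.grab_frame("wrist");save(f,"w1.png")
T=tool(1.5615);go(s,([.54,.052,.055],T))
d=np.array([np.cos(1.5615),np.sin(1.5615)]);c=np.array([.539,-.052])
print(proj(f,[[*(c+d*.104),.085],[*(c+d*.11),.085],[*(c+d*.098),.085],[*(c+d*-.11),.085]],s).round())
E
```

```text
2.02 [0.5369 0.0519 0.1784] [[-1.0, 0.01, -0.009], [0.01, 1.0, 0.0], [0.009, 0.0, -1.0]] F [-0.14  0.42  0.04] M [0.02 0.01 0.02] 0.0364 0.0 q [-0.05  0.06  1.79  0.    1.3  -1.61]
[-0.11, 0.0, 3.08, 0.0, -0.05, -0.01]
[[255. 191.]
 [261. 191.]
 [249. 191.]
 [ 46. 191.]]
```

View pics/w1.png

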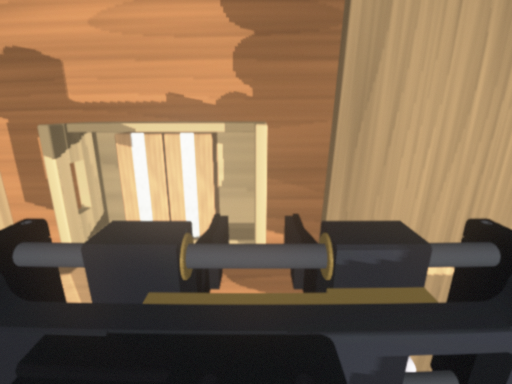

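The wrist view shows the leading rail at columns 256–267 (6 px right of the prediction), the far side wall at row 124, and the board edge from (347,0) to (330,215). I'll check the board against it.

```bash
python3 - <<'E'
from h import *
s=bot.get_state();f=bot.grab_frame("wrist")
p=onplane(f,[(347,10),(331,210)],.025,s)
print("edge",p,"rack",Ro.from_rotvec([0,0,-A]).apply(p-O))
print("rail corner",onplane(f,[(267,124),(267,240)],.085,s),"rear",onplane(f,[(38,125)],.085,s))
T=tool(1.5615);go(s,([.54,.057,.055],T))
E
```

```text
edge [[0.36157902 0.15176267 0.025     ]
 [0.58753827 0.14824287 0.025     ]] rack [[-0.174951    0.00691173  0.025     ]
 [ 0.05091836  0.01419186  0.025     ]]
rail corner [[0.47732177 0.06421387 0.085     ]
 [0.59814495 0.06429245 0.085     ]] rear [[ 0.4745489  -0.15751045  0.085     ]]
[-0.04, 0.12, 3.17, 0.0, -0.02, -0.0]
```

```bash
python3 - <<'E'
from h import *
s=bot.get_state();f=bot.grab_frame("wrist")
for r in (20,60,190,200): print(r,[(c,f["img"][r,c].tolist()) for c in range(322,354,2)])
f=bot.grab_frame("top");print([(c,f["img"][200,c].tolist()) for c in range(192,220)])
E
```

```text
20 [(322, [135, 94, 62]), (324, [134, 93, 60]), (326, [135, 95, 62]), (328, [133, 93, 60]), (330, [133, 93, 61]), (332, [134, 94, 63]), (334, [133, 94, 61]), (336, [135, 94, 61]), (338, [140, 98, 65]), (340, [136, 95, 63]), (342, [107, 87, 62]), (344, [105, 85, 61]), (346, [122, 102, 73]), (348, [168, 138, 98]), (350, [182, 149, 107]), (352, [179, 147, 106])]
60 [(322, [158, 111, 72]), (324, [158, 111, 72]), (326, [159, 112, 73]), (328, [159, 111, 71]), (330, [159, 111, 72]), (332, [160, 111, 73]), (334, [160, 111, 73]), (336, [149, 106, 70]), (338, [113, 92, 65]), (340, [110, 91, 66]), (342, [133, 109, 78]), (344, [175, 144, 103]), (346, [178, 146, 105]), (348, [175, 144, 103]), (350, [172, 143, 102]), (352, [174, 143, 103])]
190 [(322, [134, 100, 68]), (324, [117, 96, 68]), (326, [124, 102, 74]), (328, [166, 136, 99]), (330, [176, 145, 103]), (332, [175, 144, 103]), (334, [178, 147, 105]), (336, [178, 146, 104]), (338, [180, 148, 106]), (340, [172, 141, 102]), (342, [164, 136, 96]), (344, [161, 133, 95]), (346, [165, 136, 98]), (348, [172, 142, 102]), (350, [172, 144, 103]), (352, 
[... 286 characters left out ...]
[163, 136, 98]), (346, [170, 141, 101]), (348, [173, 143, 103]), (350, [170, 141, 101]), (352, [168, 139, 99])]
[(192, [40, 17, 15]), (193, [55, 23, 18]), (194, [58, 24, 21]), (195, [58, 23, 20]), (196, [57, 23, 20]), (197, [59, 26, 22]), (198, [56, 23, 19]), (199, [55, 22, 19]), (200, [61, 26, 22]), (201, [66, 26, 22]), (202, [76, 32, 26]), (203, [76, 31, 25]), (204, [76, 34, 27]), (205, [76, 31, 26]), (206, [76, 32, 26]), (207, [77, 31, 27]), (208, [77, 32, 28]), (209, [78, 34, 30]), (210, [77, 34, 28]), (211, [78, 33, 29]), (212, [79, 33, 29]), (213, [78, 33, 28]), (214, [80, 33, 29]), (215, [78, 32, 28]), (216, [80, 34, 29]), (217, [79, 33, 28]), (218, [80, 33, 28]), (219, [81, 33, 27])]
```

>>> drive_tool(
  plan=[
    [0,0.12,1,0,0,0],
    [0,0.12,2,0,0,0],
    [0,0.12,2.8,0,0,0],
    [0,0.12,3.15,0,0,0],
    [0,0.12,3.15,0,0,0],
  ],
)

```text
time: 2.85
eef_pos: [0.5405, 0.057, 0.0573]
eef_rot: [0.015, 3.141, -0.0]
ft_force: [-0.2, 0.6, -0.1]
opening: 0.0368
grasp_force: 0.0
```

>>> drive_tool(
  plan=[
    [0,0,0,0,0,0],
    [0,0,0,0,0,0],
    [0,0,0,0,0,0],
    [0,0,0,0,0,0],
  ],
  grip=0,
)

```text
time: 3.35
eef_pos: [0.5406, 0.0564, 0.0575]
eef_rot: [0.015, 3.14, -0.001]
ft_force: [-0.7, -2.1, 5.0]
opening: 0.0119
grasp_force: 30.0
```

```bash
python3 - <<'E'
from h import *
s=st()
E
```

```text
3.35 [0.5406 0.0564 0.0575] [[-1.0, 0.01, 0.001], [0.01, 1.0, -0.001], [-0.001, -0.001, -1.0]] F [-0.69 -2.13  5.03] M [-0.39  0.17 -0.08] 0.0119 29.998344546183944 q [-0.04  0.21  1.87 -0.    1.06 -1.6 ]
```

```bash
sed -i 's/^O=.*;A/O=np.array([.538,.142,0]);A/' h.py
python3 - <<'E'
from h import *
s=bot.get_state()
y0=1.5615;y1=1.523
tip=np.array(s["eef_pos"]);tip[2]=.057
t0=tip[:2]-.214*np.array([np.cos(y0),np.sin(y0)])
tf=rk(0,-.199,0)[:2]
def g(u,th):
    yaw=y0+(y1-y0)*u;d=np.array([np.cos(yaw),np.sin(yaw),0]);b=np.r_[t0+(tf-t0)*u,0];z=np.array([0,0,1])
    along=d*np.cos(th)+z*np.sin(th);up=-d*np.sin(th)+z*np.cos(th)
    return b+.214*along+.057*up, tool(yaw,th,yaw-np.pi/2)
s=dict(s);s["eef_pos"]=tip;s["eef_rot"]=tool(y0).as_rotvec()
go(s,*[g(0,t) for t in (.05,.1,.15,.2)],*[g(u,.2) for u in (.25,.5,.75,1)],g(1,.16),g(1,.12))
print(t0,tf)
E
```

```text
[-0.0, -0.08, -0.27, -0.29, 0.0, 0.0]
[0.0, -0.17, -0.53, -0.57, 0.0, 0.0]
[-0.0, -0.27, -0.78, -0.86, 0.0, 0.0]
[0.0, -0.39, -1.03, -1.15, 0.0, 0.0]
[0.02, 0.24, -1.03, -1.15, -0.01, 0.05]
[0.04, 0.87, -1.03, -1.15, -0.01, 0.11]
[0.06, 1.5, -1.03, -1.15, -0.02, 0.16]
[0.09, 2.13, -1.03, -1.15, -0.02, 0.22]
[0.08, 2.22, -0.83, -0.92, -0.02, 0.22]
[0.08, 2.31, -0.63, -0.69, -0.01, 0.22]
[ 0.53862883 -0.15763366] [ 0.52849215 -0.05677274]
```

>>> drive_tool(
  plan=[
    [0,-0.04,-0.13,-0.15,0,0],
    [0,-0.08,-0.27,-0.29,0,0],
    [0,-0.17,-0.53,-0.57,0,0],
    [0,-0.27,-0.78,-0.86,0,0],
    [0,-0.39,-1.03,-1.15,0,0],
    [0.01,-0.15,-1.03,-1.15,0,0],
    [0.02,0.24,-1.03,-1.15,0,0.05],
    [0.03,0.55,-1.03,-1.15,0,0.08],
    [0.04,0.87,-1.03,-1.15,-0.01,0.11],
    [0.05,1.2,-1.03,-1.15,-0.01,0.14],
    [0.06,1.5,-1.03,-1.15,-0.02,0.16],
    [0.08,1.8,-1.03,-1.15,-0.02,0.19],
    [0.09,2.13,-1.03,-1.15,-0.02,0.22],
    [0.09,2.13,-1.03,-1.15,-0.02,0.22],
  ],
)

```text
time: 5.1
eef_pos: [0.5371, 0.1442, 0.0982]
eef_rot: [0.074, 3.12, 0.318]
ft_force: [-0.3, 4.3, -0.1]
opening: 0.0121
grasp_force: 30.1
```

```bash
python3 - <<'E'
from h import *
s=st();f=bot.grab_frame("scene");f=f;cv2.imwrite("pics/s1.png",cv2.resize(f["img"][120:280,180:440,::-1],None,fx=3,fy=3,interpolation=2))
E
```

```text
5.1 [0.5371 0.1442 0.0982] [[-0.999, 0.047, 0.009], [0.047, 0.978, 0.202], [0.0, 0.202, -0.979]] F [-0.33  4.33 -0.1 ] M [0.47 0.13 0.04] 0.0121 30.056836009025574 q [-0.01  0.15  1.87  0.23  1.13 -1.63]
```

View pics/s1.png

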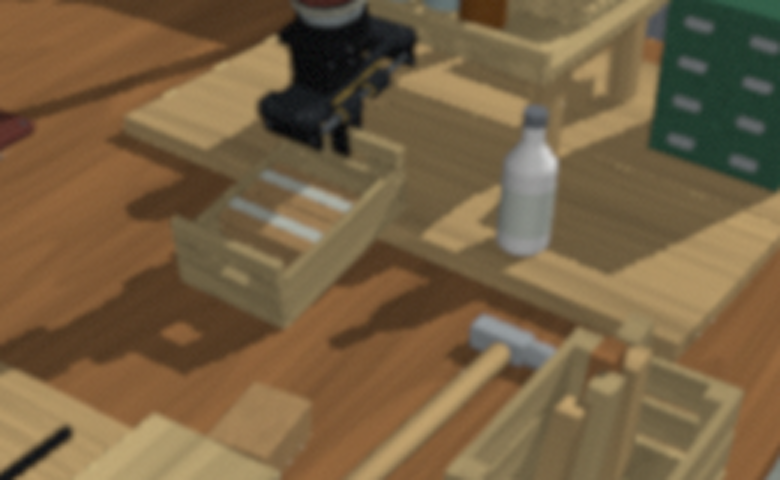

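Tray nose (crop ≈(390,190)) is over the board while the rear stays down; lower it onto the edge and release.

>>> drive_tool(
  plan=[
    [0,0.02,0.11,0.12,0,0],
    [0,0.05,0.21,0.23,0,0],
    [0,0.07,0.32,0.35,0,0],
    [0,0.1,0.43,0.46,0,0],
    [0,0.1,0.43,0.46,0,0],
    [0,0.1,0.43,0.46,0,0],
  ],
)

```text
time: 5.9
eef_pos: [0.5377, 0.1485, 0.0835]
eef_rot: [0.075, 3.133, 0.185]
ft_force: [-8.2, -2.9, 14.9]
opening: 0.0116
grasp_force: 30.0
```

>>> drive_tool(
  plan=[
    [0,0,0,0,0,0],
    [0,0,0,0,0,0],
    [0,0,0,0,0,0],
  ],
  grip=0.42,
)

```text
time: 6.28
eef_pos: [0.5374, 0.1492, 0.0813]
eef_rot: [0.076, 3.133, 0.188]
ft_force: [0.4, 0.1, -0.5]
opening: 0.0326
grasp_force: 0.0
```

```bash
python3 - <<'E'
from h import *
s=st()
# up, over, behind the tray: pushing pose, fingers open across rack x. candidates of lean and half turn
for yaw in (1.523-np.pi/2,1.523+np.pi/2):
  for lean in (0,.75):
    T=tool(yaw,lean,A); print(yaw,lean,T.as_matrix()[:,2].round(2)); go(s,(rk(0,-.32,.20),T))
E
```

```text
6.28 [0.5374 0.1492 0.0813] [[-0.999, 0.048, 0.005], [0.048, 0.992, 0.12], [0.001, 0.12, -0.993]] F [ 0.37  0.06 -0.48] M [-0.    0.01  0.04] 0.0326 0.0 q [ 0.06  0.19  1.85  0.13  1.09 -1.53]
-0.04779632679489665 0 [ 0.  0. -1.]
[-0.02, -7.77, -3.92, 0.54, -0.54, 8.99]
-0.04779632679489665 0.75 [ 0.03  0.68 -0.73]
[-0.02, -7.77, -3.92, -2.83, 2.82, 8.67]
3.0937963267948962 0 [ 0.  0. -1.]
[-0.02, -7.77, -3.92, 0.54, 0.54, -8.99]
3.0937963267948962 0.75 [ 0.03  0.68 -0.73]
[-0.02, -7.77, -3.92, -2.83, -2.83, -8.68]
```

```bash
python3 - <<'E'
from h import *
s=bot.get_state();R=Ro.from_rotvec(s["eef_rot"]);y=1.523-np.pi/2
go(s,(s["eef_pos"]+[0,0,.08],R),(s["eef_pos"]+[0,0,.16],R),(rk(0,-.1,.25),tool(y+np.pi/3)),(rk(0,-.2,.25),tool(y+np.pi/6)),(rk(0,-.28,.25),tool(y)),(rk(0,-.33,.22),tool(y,.45,A)),(rk(0,-.33,.2),tool(y,.85,A)))
print(rk(0,-.33,.2))
E
```

```text
[0.0, 0.24, -1.99, 0.0, 0.0, 0.0]
[0.0, 0.48, -3.97, 0.0, 0.0, 0.0]
[-0.02, -2.16, -4.51, 0.67, -0.18, 2.99]
[-0.02, -4.64, -4.81, 0.62, -0.36, 5.99]
[-0.02, -6.62, -5.04, 0.54, -0.54, 8.99]
[-0.02, -7.95, -4.45, -1.49, 1.48, 8.91]
[-0.02, -8.01, -3.95, -3.27, 3.27, 8.56]
[ 0.52223322 -0.18762313  0.2       ]
```

>>> drive_tool(
  plan=[
    [0,0.1,-0.8,0,0,0],
    [0,0.24,-2,0,0,0],
    [0,0.48,-3.97,0,0,0],
    [0,0,-4.2,0,0,0],
    [0,-1,-4.3,0.2,0,1],
    [0,-1.6,-4.4,0.5,-0.1,2],
    [0,-2.16,-4.51,0.67,-0.18,3],
    [0,-3,-4.6,0.65,-0.24,4],
    [0,-4,-4.7,0.63,-0.3,5],
    [0,-4.64,-4.81,0.62,-0.36,6],
    [0,-5.4,-4.9,0.6,-0.42,7],
    [0,-6,-5,0.57,-0.48,8],
    [0,-6.62,-5.04,0.54,-0.54,9],
    [0,-7,-5,-0.3,0.3,9],
    [0,-7.95,-4.45,-1.49,1.48,8.9],
    [0,-8,-4.2,-2.3,2.3,8.8],
    [0,-8,-3.95,-3.27,3.27,8.56],
    [0,-8,-3.95,-3.27,3.27,8.56],
    [0,-8,-3.95,-3.27,3.27,8.56],
  ],
  grip=1.0,
)

```text
time: 8.65
eef_pos: [0.5204, -0.1876, 0.1974]
eef_rot: [-1.765, -1.675, -0.797]
ft_force: [0.7, -0.4, -0.3]
opening: 0.0871
grasp_force: 0.0
```

```bash
python3 - <<'E'
from h import *
s=st();f=bot.grab_frame("scene");cv2.imwrite("pics/s2.png",cv2.resize(f["img"][100:300,160:420,::-1],None,fx=3,fy=3,interpolation=2))
T=tool(1.523-np.pi/2,.85,A)
go(s,(rk(0,-.27,.1),T),(rk(0,-.25,.05),T),(rk(0,-.215,.05),T))
E
```

```text
8.65 [ 0.5204 -0.1876  0.1974] [[0.036, 0.999, 0.035], [0.657, -0.05, 0.752], [0.753, -0.004, -0.658]] F [ 0.69 -0.45 -0.31] M [-0.56  0.04 -0.04] 0.0871 0.0 q [-0.84  0.46  1.5   0.58  1.82 -0.83]
[-0.84, 0.05, 2.73, -0.01, -0.01, -0.03]
[-1.46, 0.06, 3.93, -0.01, -0.01, -0.03]
[-0.88, 0.06, 4.59, -0.01, -0.01, -0.03]
```

View pics/s2.png

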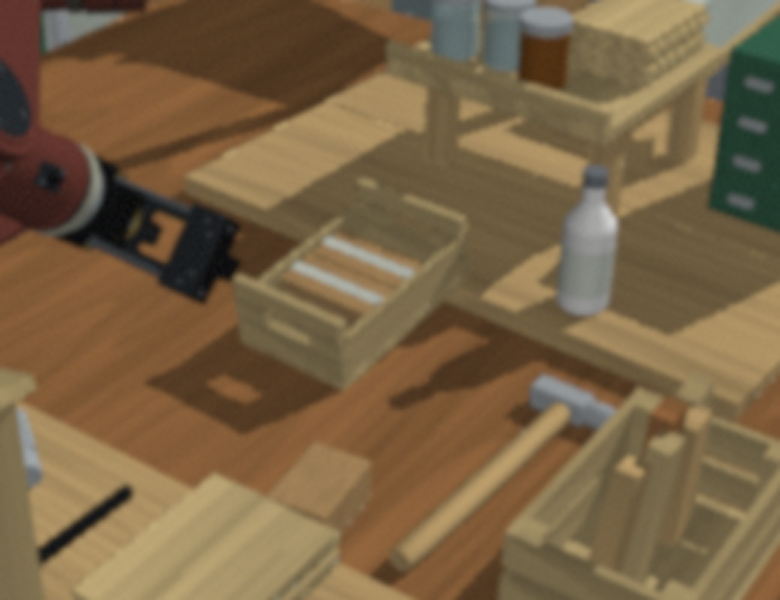

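The tray leans on the board edge with its tail on the floor (crop ≈(340,385)), and the leaned gripper is behind it at (200,250). Descend and touch.

>>> drive_tool(
  plan=[
    [-0.4,0.02,1.3,0,0,0],
    [-0.84,0.05,2.73,0,0,0],
    [-1.2,0.06,3.4,0,0,0],
    [-1.46,0.06,3.93,0,0,0],
    [-1.2,0.06,4.2,0,0,0],
    [-1.0,0.06,4.45,0,0,0],
    [-0.88,0.06,4.59,0,0,0],
    [-0.88,0.06,4.59,0,0,0],
  ],
)

```text
time: 9.7
eef_pos: [0.5297, -0.0723, 0.0533]
eef_rot: [-1.764, -1.684, -0.799]
ft_force: [0.2, 0.4, -0.4]
opening: 0.0871
grasp_force: 0.0
```

```bash
python3 - <<'E'
from h import *
s=st();T=tool(1.523-np.pi/2,.85,A)
go(s,*[(rk(0,y,.05),T) for y in (-.19,-.1,0,.1,.14)])
E
```

```text
9.7 [ 0.5297 -0.0723  0.0533] [[0.03, 0.999, 0.036], [0.66, -0.047, 0.75], [0.751, 0.001, -0.661]] F [ 0.24  0.45 -0.41] M [-0.52  0.04  0.01] 0.0871 0.0 q [-0.7   0.54  1.7   0.64  1.51 -0.9 ]
[0.34, -0.05, 0.51, 0.0, 0.01, 0.01]
[1.83, -0.05, 2.2, 0.0, 0.01, 0.01]
[3.48, -0.04, 4.08, 0.0, 0.01, 0.01]
[5.13, -0.04, 5.96, 0.0, 0.01, 0.01]
[5.79, -0.04, 6.71, 0.0, 0.01, 0.01]
```

>>> drive_tool(
  plan=[
    [0.1,0,0.2,0,0,0],
    [0.25,-0.03,0.4,0,0,0],
    [0.5,-0.05,0.69,0,0,0],
    [0.67,-0.05,0.88,0,0,0],
    [0.84,-0.05,1.07,0,0,0],
    [1,-0.05,1.26,0,0,0],
    [1.16,-0.05,1.44,0,0,0],
    [1.33,-0.05,1.63,0,0,0],
    [1.5,-0.05,1.82,0,0,0],
    [1.66,-0.05,2.01,0,0,0],
    [1.83,-0.05,2.2,0,0,0],
    [1.83,-0.05,2.2,0,0,0],
  ],
)

```text
time: 11.2
eef_pos: [0.5337, 0.041, 0.0502]
eef_rot: [-1.766, -1.683, -0.8]
ft_force: [0.2, -0.2, -0.2]
opening: 0.0873
grasp_force: 0.0
```

```bash
python3 - <<'E'
from h import *
s=st();f=bot.grab_frame("scene");cv2.imwrite("pics/s3.png",cv2.resize(f["img"][100:300,160:420,::-1],None,fx=3,fy=3,interpolation=2))
E
```

```text
11.2 [0.5337 0.041  0.0502] [[0.031, 0.999, 0.038], [0.66, -0.049, 0.75], [0.751, 0.002, -0.661]] F [ 0.18 -0.22 -0.15] M [-0.48  0.09 -0.05] 0.0873 0.0 q [-0.53  0.46  1.84  0.74  1.39 -0.83]
```

View pics/s3.png

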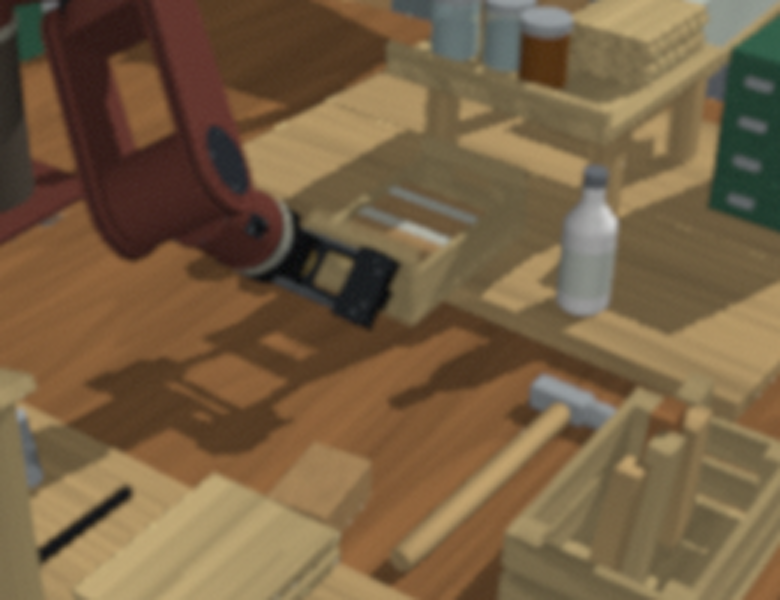

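The tray is about to tip onto the board, tail near crop (400,310), straight. Push on.

>>> drive_tool(
  plan=[
    [0.17,0,0.19,0,0,0],
    [0.33,0,0.38,0,0,0],
    [0.5,0,0.56,0,0,0],
    [0.66,0,0.75,0,0,0],
    [0.83,0,0.94,0,0,0],
    [0.99,0,1.13,0,0,0],
    [1.16,0,1.31,0,0,0],
    [1.32,0,1.5,0,0,0],
    [1.49,0,1.69,0,0,0],
    [1.65,0,1.88,0,0,0],
    [1.82,0,2.06,0,0,0],
    [1.98,0,2.25,0,0,0],
    [2.05,0,2.33,0,0,0],
    [2.05,0,2.33,0,0,0],
  ],
)

```text
time: 13.0
eef_pos: [0.5386, 0.1664, 0.0494]
eef_rot: [-1.764, -1.682, -0.798]
ft_force: [0.7, -2.4, 1.1]
opening: 0.087
grasp_force: 1.3
```

```bash
python3 - <<'E'
from h import *
s=st();f=bot.grab_frame("top");cv2.imwrite("pics/t3.png",cv2.resize(f["img"][120:270,40:240,::-1],None,fx=4,fy=4,interpolation=2))
T=tool(1.523-np.pi/2,.85,A)
go(s,*[(rk(0,y,.05),T) for y in (.03,.1,.145,.18)])
E
```

```text
13.0 [0.5386 0.1664 0.0494] [[0.031, 0.999, 0.036], [0.659, -0.048, 0.75], [0.751, -0.0, -0.66]] F [ 0.69 -2.42  1.09] M [-0.77 -0.   -0.1 ] 0.087 1.2563452870381298 q [-0.32  0.41  1.91  0.86  1.26 -0.74]
[0.1, 0.01, 0.1, -0.0, 0.0, 0.0]
[1.26, 0.01, 1.41, -0.0, 0.0, 0.0]
[2.0, 0.01, 2.26, -0.0, 0.0, 0.0]
[2.58, 0.01, 2.91, -0.0, 0.0, 0.0]
```

View pics/t3.png

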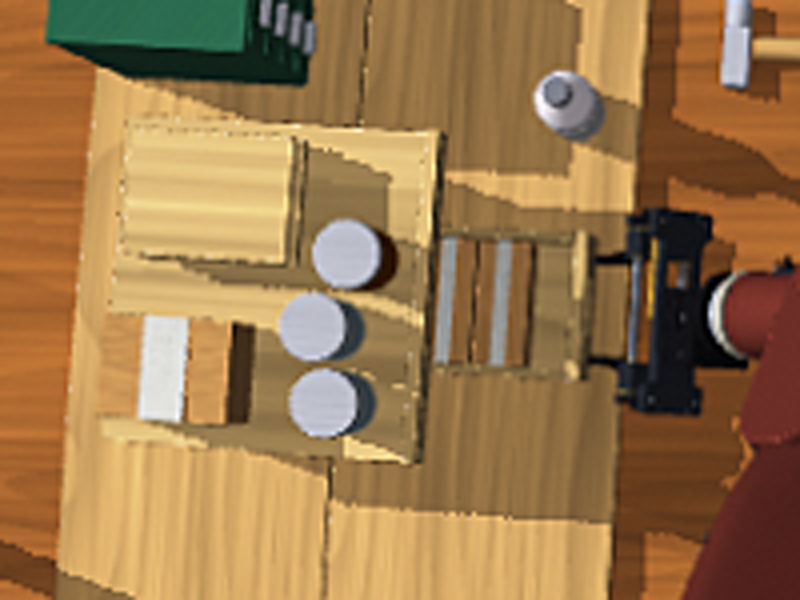

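The tray lies flat on the board, square, tail at crop column 590, roughly centred on the shelf; glue undisturbed. Push to just before the stop zone.

>>> drive_tool(
  plan=[
    [0.16,0,0.18,0,0,0],
    [0.33,0.01,0.37,0,0,0],
    [0.49,0.01,0.56,0,0,0],
    [0.66,0.01,0.74,0,0,0],
    [0.83,0.01,0.93,0,0,0],
    [0.99,0.01,1.11,0,0,0],
    [1.16,0.01,1.3,0,0,0],
    [1.32,0.01,1.49,0,0,0],
    [1.49,0.01,1.68,0,0,0],
    [1.65,0.01,1.86,0,0,0],
    [1.74,0.01,1.96,0,0,0],
    [1.8,0.01,2.03,0,0,0],
    [1.85,0.01,2.09,0,0,0],
    [1.85,0.01,2.09,0,0,0],
  ],
)

```text
time: 14.8
eef_pos: [0.544, 0.2776, 0.0496]
eef_rot: [-1.764, -1.681, -0.797]
ft_force: [0.1, -3.5, -0.2]
opening: 0.087
grasp_force: 1.5
```

```bash
python3 - <<'E'
from h import *
s=st();f=bot.grab_frame("top");cv2.imwrite("pics/t4.png",cv2.resize(f["img"][120:270,40:240,::-1],None,fx=4,fy=4,interpolation=2))
print(Ro.from_rotvec([0,0,-A]).apply(s["eef_pos"]-O))
E
```

```text
14.8 [0.544  0.2776 0.0496] [[0.032, 0.999, 0.035], [0.659, -0.048, 0.75], [0.751, -0.001, -0.66]] F [ 0.11 -3.48 -0.15] M [-0.96  0.05 -0.01] 0.087 1.5064732290920801 q [-0.11  0.41  1.92  0.97  1.14 -0.64]
[-0.00051568  0.13573275  0.04960235]
```

View pics/t4.png

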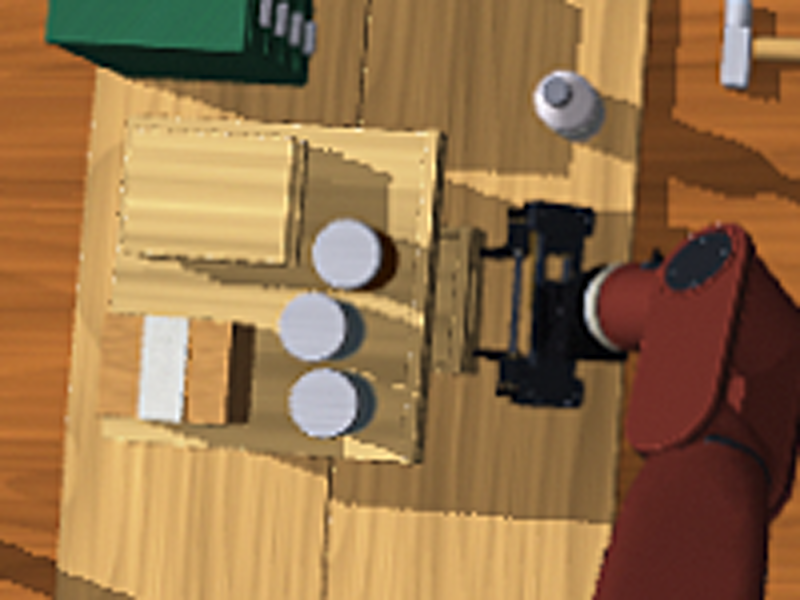

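The tray is square with its tail at crop column 480, the gripper clear of the shelf. Now easing in 1 mm rows.

>>> drive_tool(
  plan=[
    [0.017,0,0.019,0,0,0],
    [0.033,0,0.038,0,0,0],
    [0.05,0,0.057,0,0,0],
    [0.066,0,0.075,0,0,0],
    [0.083,0,0.094,0,0,0],
    [0.1,0,0.113,0,0,0],
    [0.116,0,0.132,0,0,0],
    [0.132,0,0.15,0,0,0],
    [0.149,0,0.169,0,0,0],
    [0.165,0,0.188,0,0,0],
  ],
)

```text
time: 16.1
eef_pos: [0.5448, 0.2876, 0.0499]
eef_rot: [-1.764, -1.681, -0.798]
ft_force: [-1.1, -2.5, -3.7]
opening: 0.0868
grasp_force: 1.8
```

>>> drive_tool(
  plan=[
    [0.017,0,0.019,0,0,0],
    [0.033,0,0.038,0,0,0],
    [0.05,0,0.057,0,0,0],
    [0.066,0,0.075,0,0,0],
  ],
)

```text
time: 16.6
eef_pos: [0.5451, 0.2916, 0.05]
eef_rot: [-1.764, -1.681, -0.798]
ft_force: [-0.2, -3.4, -2.7]
opening: 0.0872
grasp_force: 1.8
```

>>> drive_tool(
  plan=[
    [0.017,0,0.019,0,0,0],
    [0.033,0,0.038,0,0,0],
    [0.05,0,0.057,0,0,0],
  ],
)

```text
time: 16.98
eef_pos: [0.5452, 0.2946, 0.05]
eef_rot: [-1.764, -1.681, -0.798]
ft_force: [-0.3, -3.2, -2.4]
opening: 0.087
grasp_force: 1.8
```

>>> drive_tool(
  plan=[
    [0.017,0,0.019,0,0,0],
    [0.033,0,0.038,0,0,0],
    [0.05,0,0.057,0,0,0],
  ],
)

```text
time: 17.35
eef_pos: [0.5453, 0.2976, 0.05]
eef_rot: [-1.764, -1.681, -0.798]
ft_force: [-0.3, -3.6, -2.3]
opening: 0.0867
grasp_force: 1.8
```

>>> drive_tool(
  plan=[
    [0.017,0,0.019,0,0,0],
    [0.033,0,0.038,0,0,0],
  ],
)

```text
time: 17.6
eef_pos: [0.5454, 0.2997, 0.0499]
eef_rot: [-1.764, -1.681, -0.798]
ft_force: [-0.5, -3.9, -2.9]
opening: 0.087
grasp_force: 1.9
```

>>> drive_tool(
  plan=[
    [0.017,0,0.019,0,0,0],
    [0.033,0,0.038,0,0,0],
  ],
)

```text
time: 17.85
eef_pos: [0.5455, 0.3017, 0.0499]
eef_rot: [-1.764, -1.681, -0.798]
ft_force: [-0.4, -5.0, -2.3]
opening: 0.0871
grasp_force: 1.9
```

>>> drive_tool(
  plan=[
    [0.017,0,0.019,0,0,0],
    [0.033,0,0.038,0,0,0],
  ],
)

```text
time: 18.1
eef_pos: [0.5456, 0.3037, 0.0499]
eef_rot: [-1.764, -1.681, -0.798]
ft_force: [0.2, -3.8, -2.5]
opening: 0.0873
grasp_force: 1.9
```

>>> drive_tool(
  plan=[
    [0.017,0,0.019,0,0,0],
    [0.033,0,0.038,0,0,0],
  ],
)

```text
time: 18.35
eef_pos: [0.5457, 0.3057, 0.0499]
eef_rot: [-1.764, -1.681, -0.798]
ft_force: [-0.4, -3.9, -1.9]
opening: 0.0869
grasp_force: 1.9
```

>>> drive_tool(
  plan=[
    [0.017,0,0.019,0,0,0],
    [0.033,0,0.038,0,0,0],
  ],
)

```text
time: 18.6
eef_pos: [0.5458, 0.3077, 0.0499]
eef_rot: [-1.764, -1.681, -0.798]
ft_force: [-0.5, -5.1, -2.3]
opening: 0.0867
grasp_force: 2.7
```

>>> drive_tool(
  plan=[
    [0.017,0,0.019,0,0,0],
  ],
)

```text
time: 18.73
eef_pos: [0.5459, 0.3081, 0.0496]
eef_rot: [-1.765, -1.682, -0.798]
ft_force: [-3.7, -12.3, -0.0]
opening: 0.0872
grasp_force: 6.3
```

>>> drive_tool(
  plan=[
    [0.017,0,0.019,0,0,0],
  ],
)

```text
time: 18.85
eef_pos: [0.5459, 0.3084, 0.0495]
eef_rot: [-1.765, -1.683, -0.797]
ft_force: [-5.1, -19.6, 2.8]
opening: 0.0867
grasp_force: 9.7
```

Contact with the stop felt (about 16 N above sliding). Back straight out, then up.

>>> drive_tool(
  plan=[
    [-0.05,0,-0.057,0,0,0],
    [-0.165,0,-0.19,0,0,0],
    [-0.5,0,-0.56,0,0,0],
    [-1,0,-1.13,0,0,0],
    [-1.6,0,-1.8,0,0,0],
    [-2,0,-2.25,0,0,0],
    [-1.8,0,-3.2,0,0,0],
    [-1.2,0,-4.4,0,0,0],
    [-1.2,0,-4.4,0,0,0],
    [-1.2,0,-4.4,0,0,0],
  ],
)

```text
time: 20.1
eef_pos: [0.538, 0.1461, 0.13]
eef_rot: [-1.764, -1.682, -0.799]
ft_force: [0.3, 0.2, 0.1]
opening: 0.0869
grasp_force: 0.0
```

```bash
python3 - <<'E'
from h import *
s=st();f=bot.grab_frame("scene");g=bot.grab_frame("top")
a=cv2.resize(f["img"][60:240,200:460,::-1],(520,360),interpolation=2);b=cv2.resize(g["img"][120:270,60:200,::-1],(280,300),interpolation=2)
o=np.zeros((360,800,3),np.uint8);o[:,:520]=a;o[:300,520:]=b;cv2.imwrite("pics/fin.png",o)
E
```

```text
20.1 [0.538  0.1461 0.13  ] [[0.031, 0.999, 0.036], [0.659, -0.048, 0.751], [0.751, 0.0, -0.66]] F [0.27 0.18 0.13] M [-0.56  0.03  0.04] 0.0869 0.0 q [-0.36  0.27  1.9   0.82  1.39 -0.64]
```

View pics/fin.png

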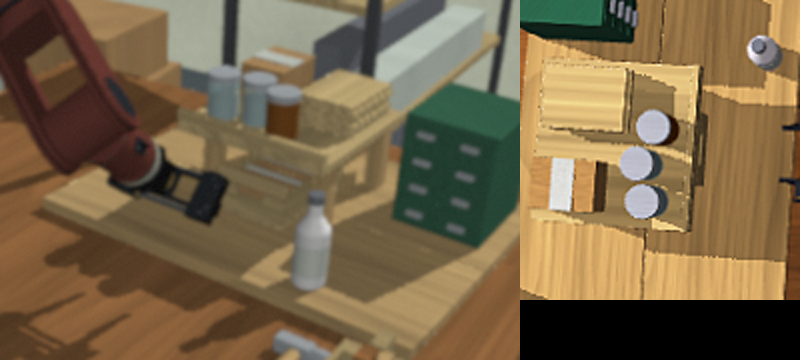

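The tray is home under the shelf between the legs (scene ≈(270,190)), its back rail just showing at (705,150). The gripper is clear and the bottle is untouched.

```bash
python3 -c "
from rig import bot
print(bot.sign_off())"
```

```text
the job is handed in; nothing more can be done
None
```

I pushed the tray up over the step into the bay and eased it against the stop batten (about 16 N felt above sliding force); the arm is clear and the job is handed in at about 20 s, with no verdict returned.

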